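# Kit the power-supply parts into the nest tray

## Task

Kit the parts for one power supply: put the transformer, the finned heat sink, the bigger of the two can capacitors and the bigger of the two copper-wound ring chokes into the tray, each upright and fully down in the nest shaped for it (capacitor in the round pocket, choke over the post, transformer in the nearly square pocket, heat sink in the long slot). Set each part down gently rather than dropping it, and leave the smaller capacitor and the smaller choke where they are on the bench.

Things in the scene. Friction and masses are not known exactly. Their poses are not given: they have to be found in the camera images.
- cap_big_center (a point): Bigger capacitor, goes in the tray: upright black cylinder with a bare aluminium top, 40 mm diameter, 65 mm high. Point: its centre, 32.5 mm above its underside; z along its axis, up. Stands on the bench at the start, about 110 g. Any yaw will do.
- choke_big_center (a point): Bigger choke, goes in the tray: flat-lying grey ring core wound with copper wire, outer diameter 56 mm, hole 28 mm, 26 mm high. Point: centre of the hole, 13 mm above its underside; z along its axis, up. Lies on the bench, about 150 g. Best gripped over its outside; any yaw will do.
- transformer_center (a point): Transformer, goes in the tray: upright steel laminated core 50 mm (its x) by 24 mm (its y) by 46 mm high, with a copper-coloured coil through it that bulges to 42 mm along its y (coil: 32 mm along x, heights 6 to 40 mm). Point: its centre, 23 mm above its underside; z up. About 300 g. Grip the flat core ends (50 mm apart along its x) or the coil (42 mm along its y).
- heatsink_center (a point): Heat sink, goes in the tray: bare aluminium block with upright cooling fins, 56 mm (its x) by 22 mm (its y) by 42 mm high. Point: its centre, 21 mm above its underside; z up. Stands on the bench, yaw up to 0.7 rad either way, about 120 g. Grip it across its y (22 mm).
- cap_small_center (a point): Look-alike, to be left alone: smaller capacitor, the same black can with aluminium top but 28 mm diameter, 40 mm high. Point: its centre, 20 mm above its underside. Stands on the bench.
- choke_small_center (a point): Look-alike, to be left alone: smaller choke, the same copper-wound ring but outer diameter 40 mm, hole 20 mm, 18 mm high. Point: centre of the hole, 9 mm above its underside. Lies on the bench.
- nest_round: Fixed pale block 84 x 84 x 13 mm in one corner of the tray (corner and yaw vary), with a round pocket 58 mm in diameter sunk 10 mm into its top (floor 3 mm, rim 13 mm above the origin). Origin: centre of its underside, 4 mm above the bench; z up. For the bigger capacitor, which stands upright in it with 9 mm of space all round.
- nest_post: Fixed pale block 84 x 84 x 13 mm in one corner of the tray (corner and yaw vary), with a flat top 13 mm above the origin and a dark round post in the middle, 12 mm in diameter, rising 18 mm above that top. Origin: centre of its underside, 4 mm above the bench; z up. For the bigger choke, which is lowered over the post and lies flat on the block's top; up to 8 mm off-centre still goes over.
- nest_wide: Fixed pale block 84 x 84 x 13 mm in one corner of the tray (corner and yaw vary), with a nearly square pocket 66 mm (its x) by 58 mm (its y) sunk 10 mm into its top (floor 3 mm, rim 13 mm above the origin). Origin: centre of its underside, 4 mm above the bench; z up. For the transformer upright, its x along the pocket's x, either way round. Keep fingertips over 13 mm above the part's underside.
- nest_slot: Fixed pale block 84 x 84 x 13 mm in one corner of the tray (corner and yaw vary), with a long narrow pocket 72 mm (its x) by 38 mm (its y) sunk 10 mm into its top (floor 3 mm, rim 13 mm above the origin). Origin: centre of its underside, 4 mm above the bench; z up. For the heat sink upright, its x along the pocket's x, either way round. Keep fingertips over 13 mm above the part's underside.
Not all that is in view belongs to the job. Leave any green or yellow look-alike of the nest_slot alone.

How it is judged (in metres and radians):
At the end, for the whole second after the job is handed in: The four parts stand upright (within 7 degrees) and fully down (within 4 mm) in their own nests, centred within 12 to 15 mm (the nests ensure it), released and at rest; the smaller capacitor and choke rest within 25 mm of where they began (horizontal distance between cap_big_center and nest_round below 0.013 m and z of cap_big_center in the frame of nest_round between 0.0315 and 0.0395 m and angle between each of cap_big_center, choke_big_center, transformer_center, heatsink_center's own z axis and vertical below 0.12 rad and linear speed of each of cap_big, choke_big, transformer, heatsink, cap_small, choke_small below 0.02 m/s and horizontal distance between choke_big_center and nest_post below 0.012 m and z of choke_big_center in the frame of nest_post between 0.022 and 0.03 m and horizontal distance between transformer_center and nest_wide below 0.015 m and z of transformer_center in the frame of nest_wide between 0.022 and 0.03 m and horizontal distance between heatsink_center and nest_slot below 0.015 m and z of heatsink_center in the frame of nest_slot between 0.02 and 0.028 m and distance of each of cap_small_center, choke_small_center from where it was at the start of the episode below 0.025 m); the robot touches nothing.
It fails at once if a look-alike (smaller capacitor or choke) is moved more than 25 mm from its place (distance of any of cap_small_center, choke_small_center from where it was at the start of the episode above 0.025 m).
It fails at once if a part is dropped from a height (falls free faster than 0.9 m/s, about 40 mm) ((contact force between the fingers and cap_big below 0.05 N and linear speed of cap_big above 0.9 m/s) or (contact force between the fingers and choke_big below 0.05 N and linear speed of choke_big above 0.9 m/s) or (contact force between the fingers and transformer below 0.05 N and linear speed of transformer above 0.9 m/s) or (contact force between the fingers and heatsink below 0.05 N and linear speed of heatsink above 0.9 m/s)).
It also fails if it takes over 109 s, if anything falls off the work surface, if the arm or the gripper's body presses on something with over 40 N, if the wrist force passes 120 N, or if a joint passes its speed limit or range.

## Robot

A 7-joint arm with a two-finger parallel gripper is mounted at the origin on the work surface. World frame = base frame: x ahead of the robot, y to its left, z up, the work surface at z = 0. Lengths are in mm, angles in rad, forces in N, time in s.
With the tool pointing down it reaches from about 400 to 850 mm from the base axis. Payload 10.4 kg.
Tool frame: the origin (TCP) lies on the centre line of the jaws, within the pads' length; the fingertips stand 17 mm ahead of it and the grasp point (between the pads) lies 2 mm behind it; x points along the fingers, z is the direction in which the jaws open and shut, and the axes are right-handed (so a half turn about x gives the same grasp; the last joint's range is limited). The gripper opens to 85 mm and grips with 20 to 120 N. Pads are 22 mm wide; open, the fingers measure 114 mm over their backs; the gripper's body (76 mm by 85 mm) begins 54 mm behind the grasp point. The pads swing forward as they close: fully open they stand 13 mm farther back than shut.
Start: joints at [-1.359, 0.332, -0.065, 1.46, 0.022, 1.35, -0.088], TCP at [145.39, 607.874, 248.338] pointing down, gripper open.
Joint ranges: [-2.6, 2.6], [-0.5, 2.12], [-1.47, 1.34], [0.16, 2.42], [-1.27, 4.41], [0.06, 2.06], [-2.6, 2.6]. Speed limits (rad/s): [2.22, 2.22, 2.79, 2.79, 3.14, 3.14, 3.14].

## Interface

Orientations are given as a unit quaternion [w, x, y, z].
In Python, from cell import r gives the robot as it stands. The module is installed in compiled form; this text tells all that it offers.
- The arm moves only by the shell command python3 -m crank 'ROWS' [FORCE]. ROWS is a JSON object of lists of equal length, an entry for each row: "linear": the shift along the tool's x, y, z in cm, a list of three; "roll": the turn about the tool's x in degrees; "gripper": the opening in per cent of the stroke, from 0 (shut) to 100 (fully open). In form: {"linear": [[tx, ty, tz], ...], "roll": [roll, ...], "gripper": [gripper, ...]}. A call has 1 to 12 rows; each row is the pose to reach, as a shift and turn from the pose commanded when the call began, along the tool's axes at that moment; what a row does not reach only later rows make up. A row lasts 1/12 s, in which the tool goes at most 41.7 mm and 7.16 degrees, less where a joint would pass 70% of its speed; a pose out of reach is approached as far as the arm can. A call with a gripper value outside its range is refused whole. The fingers move at their own pace and stop on an object; FORCE is the grip in N (left out, the last holds). Time passes only in rows, so rows that repeat a pose let the fingers close. It gives the time, the measured TCP pose, the force and the opening at its end, in the units of the state.
- r.observe(): the state, without advancing time (a new reading comes with each control period).
- r.grab_frame(name): name is "scene" or "side" or "wrist"; returns (picture, depth): 480x640x3 uint8, red, green, blue; 480x640 float32, mm along the optical axis (not along the pixel's ray), 0 where there is no reading.
- r.camera_model(name): a dict with "mtx" (3x3 intrinsics, pixels), "eye" and "rotation" of the camera in the world; the wrist camera has in their place "T_tool_cam" (4x4, takes a point from camera to tool coordinates, whose origin is the TCP and whose axes are the tool frame's). Camera axes: x right, y down, z forward; pixel columns grow to the right and rows downward; lengths in mm; the calibration is good to about 2 mm. The wrist camera is an equidistant fisheye: a pixel r from the principal point sees the ray r / f radians off the axis. A picture is of the moment at which its call begins: read the wrist's pose just before it. camera_model takes no time and is no camera call.
- r.hand_in(): hands the job in, once; it reports no verdict.
The state is a dict: "time": time; "q": joint angles; "qd": joint speeds; "joint_torque": joint torques, N m; "tcp_pos": TCP position; "tool_rot": TCP orientation; "wrist_force": force on the tool from outside, world axes, zero at the start; "ft_torque": the same for the moment, N m; "opening": finger opening in mm.
Only numpy, scipy, OpenCV 4.12 (cv2) and the standard library are available. Lean on these libraries where they do the work, as an engineer would, in place of code of your own. Each camera call takes 0.05 s, during which the arm holds its last target.

## Working session

There is one attempt and no reset: what is moved stays moved. The work goes in short steps, Python scripts to look and compute and a shell command to move; the robot and the scene stay as the last step left them, time stands still between calls to the robot, and variables do not carry over. Pictures are saved under pics/ and viewed, and the job is handed in when it is done.

```bash
mkdir -p pics; python3 - <<'E'
from cell import r
import cv2,numpy as np
s=r.observe(); print(s)
for n in ["scene","side","wrist"]:
    p,d=r.grab_frame(n); cv2.imwrite(f"pics/{n}0.png",p[:,:,::-1]); np.savez(f"{n}0.npz",p=p,d=d)
    print(n,{k:np.round(v,3).tolist() if k!='name' else v for k,v in r.camera_model(n).items()})
E
```

```text
{'time': 0.0, 'q': array([-1.35861125,  0.33283248, -0.06471609,  1.46096496,  0.0216101 ,
        1.34994858, -0.08849462]), 'qd': array([ 0.0004138 , -0.00042083, -0.00070897,  0.00024631,  0.00110179,
        0.00043792,  0.00081542]), 'joint_torque': array([ 7.14769521e-04, -6.25455379e+01,  4.92985547e-02, -3.91610706e+01,
        1.61029090e-02,  9.96032380e-03, -2.35116340e-05]), 'tcp_pos': array([145.30844898, 607.48563774, 247.52929624]), 'tool_rot': array([ 0.55472316, -0.43834921,  0.55549763,  0.43766947]), 'wrist_force': array([-0.36130801, -0.28516874,  0.28460765]), 'ft_torque': array([ 0.02529963, -0.04480492,  0.00960587]), 'opening': 85.5511892613496}
scene {'mtx': [[458.635, 0.0, 320.007], [0.0, 458.635, 249.97], [0.0, 0.0, 1.0]], 'eye': [922.879, -518.116, 627.486], 'rotation': [-0.406, 0.86, 0.278, -0.134]}
side {'mtx': [[469.435, 0.0, 319.723], [0.0, 469.435, 244.524], [0.0, 0.0, 1.0]], 'eye': [446.419, 887.765, 835.916], 'rotation': [0.013, -0.032, 0.916, -0.4]}
wrist {'mtx': [[371.648, 0.0, 319.002], [0.0, 371.648, 240.006], [0.0, 0.0, 1.0]], 'T_tool_cam': [[-0.001, -0.286, 0.958, -124.261], [-0.001, -0.958, -0.286, 74.143], [1.0, -0.001, 0.001, 0.936], [0.0, 0.0, 0.0, 1.0]]}
```

View pics/scene0.png

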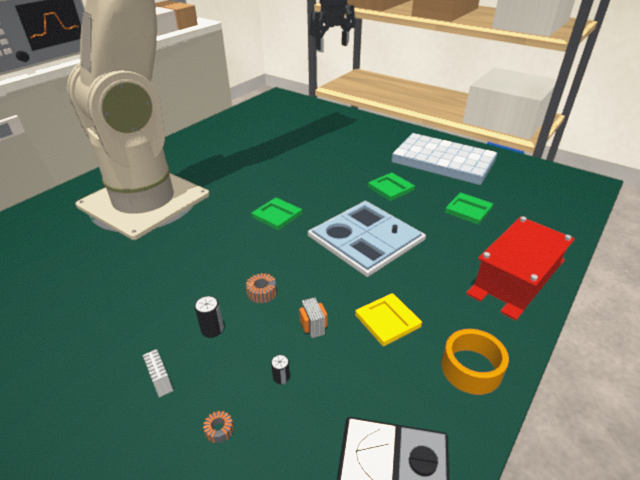

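View pics/side0.png

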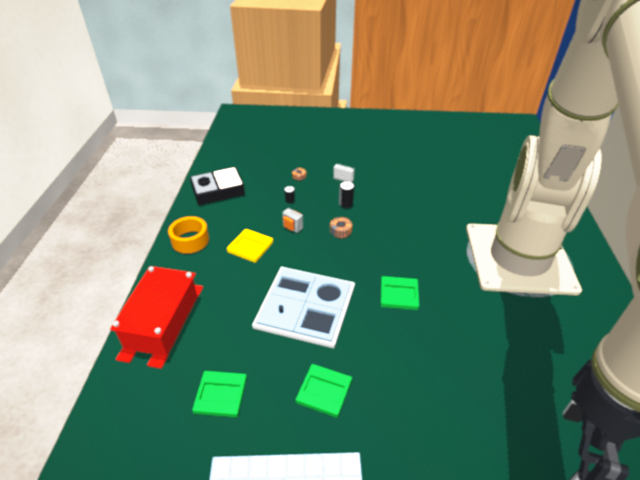

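View pics/wrist0.png

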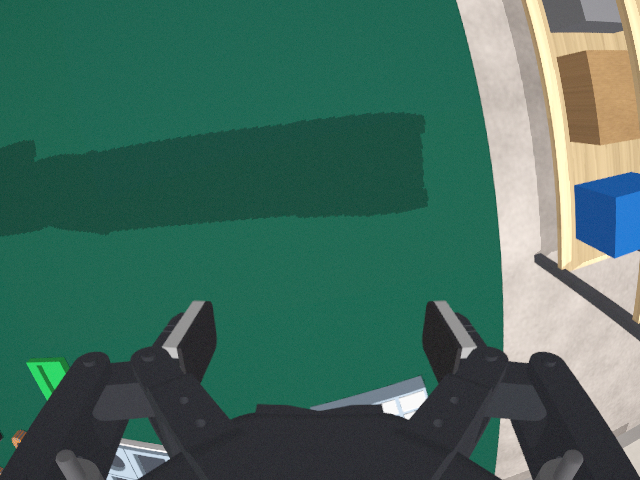

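The scene view shows these candidates:

| Item | Wanted (scene px) | Look-alike (scene px) |
|---|---|---|
| Capacitor | Big, (208,317) | Small, (281,369) |
| Choke | Big, (261,288) | Small, (218,426); orange ring (475,360) is scenery |
| Transformer | (313,317) | None |
| Heat sink | (157,372) | None |
| Tray nests | Pale tray, (367,236) | Green slots (277,212), (391,186), (469,207) and yellow (388,318) are decoys |

Next I'll take a close crop and measure from depth.

```bash
cat > h.py <<'E'
import numpy as np,cv2
from scipy.spatial.transform import Rotation as R
def q2m(q): return R.from_quat([q[1],q[2],q[3],q[0]]).as_matrix()
def cloud(cm,d):
    K=cm['mtx'];v,u=np.mgrid[0:480,0:640]
    x=(u-K[0,2])/K[0,0]*d;y=(v-K[1,2])/K[1,1]*d
    P=np.stack([x,y,d],-1)@q2m(cm['rotation']).T+cm['eye']
    P[d<=0]=np.nan
    return P
def ray(cm,u,v,z):
    K=cm['mtx'];c=np.array([(u-K[0,2])/K[0,0],(v-K[1,2])/K[1,1],1.])
    w=q2m(cm['rotation'])@c; return cm['eye']+w*(z-cm['eye'][2])/w[2]
E
python3 - <<'E'
from h import *
from cell import r
for n in ["scene","side"]:
    z=np.load(f"{n}0.npz"); cm=r.camera_model(n); P=cloud(cm,z['d'])
    g=(P[...,0]>300)&(P[...,0]<900)&(P[...,1]>-400)&(P[...,1]<350)
    zz=P[...,2][g]; print(n,np.percentile(zz,[5,25,50,75]))
    m=(g&(P[...,2]>7)).astype(np.uint8)
    N,L,st,c=cv2.connectedComponentsWithStats(m)
    for i in range(1,N):
        if st[i,4]<25: continue
        q=P[L==i]; zt=np.percentile(q[:,2],97); t=q[q[:,2]>zt-5]; col=z['p'][L==i].mean(0)
        print(np.round(c[i]),st[i,4],"top",round(zt,1),"mean",np.round(q.mean(0),0),"topxy",np.round((t.min(0)+t.max(0))[:2]/2,1),np.round(np.ptp(t,0)[:2]),col.astype(int))
p=cv2.imread('pics/scene0.png'); cv2.imwrite('pics/crop1.png',cv2.resize(p[260:450,120:440],None,fx=2.5,fy=2.5,interpolation=2))
cv2.imwrite('pics/crop2.png',cv2.resize(p[190:285,290:445],None,fx=5,fy=5,interpolation=2))
p=cv2.imread('pics/side0.png'); cv2.imwrite('pics/crop3.png',cv2.resize(p[150:350,240:370],None,fx=3,fy=3,interpolation=2))
E
```

```text
scene [-0.61168194  0.55013861  1.4932583   5.27077879]
[282. 214.] 408 top 15.9 mean [332. 141.  13.] topxy [328.5 143.1] [57. 90.] [ 36 179  75]
[367. 236.] 4361 top 20.0 mean [536. 184.  15.] topxy [531.2 194.7] [205. 202.] [156 174 185]
[521. 261.] 5234 top 79.0 mean [843. 230.  64.] topxy [839.  256.3] [122. 187.] [190  42  31]
[261. 287.] 664 top 28.9 mean [462. -77.  22.] topxy [458.2 -73. ] [57. 55.] [148 110  88]
[388. 317.] 1280 top 16.0 mean [692.   3.  13.] topxy [689.8   6.1] [109. 110.] [241 229  10]
[209. 315.] 857 top 67.7 mean [ 455. -200.   47.] topxy [ 447.3 -194.3] [39. 40.] [101 101 101]
[313. 316.] 802 top 48.3 mean [594. -90.  36.] topxy [588.6 -82.7] [54. 45.] [169 145 123]
[475. 360.] 2611 top 47.2 mean [854. -12.  33.] topxy [852.2  -6.4] [95. 97.] [185 124  13]
[158. 371.] 657 top 44.3 mean [ 467. -321.   35.] topxy [ 459. -317.] [58. 42.] [188 188 183]
[281. 368.] 419 top 42.8 mean [ 615. -204.   32.] topxy [ 610.7 -199.5] [27. 27.] [126 126 125]
[219. 425.] 615 top 21.1 mean [ 598. -323.   17.] topxy [ 595.8 -322.2] [40. 41.] [156 114  88]
[392. 452.] 599
[... 562 characters left out ...]
0.   29.] topxy [ 609.8 -195.9] [26. 26.] [107 110 110]
[292. 219.] 338 top 47.3 mean [587. -70.  34.] topxy [588.3 -80.4] [52. 47.] [204 170 141]
[188. 234.] 977 top 46.3 mean [849.   2.  31.] topxy [850.4  -2. ] [96. 96.] [225 153   2]
[340. 226.] 319 top 28.5 mean [456. -65.  21.] topxy [456.3 -67.3] [56. 59.] [184 138 106]
[249. 244.] 546 top 15.5 mean [688.  11.  12.] topxy [688.6   8.3] [108. 110.] [254 252   0]
[156. 309.] 4709 top 78.1 mean [834. 277.  64.] topxy [837.9 258.3] [124. 183.] [226  38  25]
[303. 306.] 4493 top 19.3 mean [530. 206.  14.] topxy [529.  198.8] [206. 206.] [210 224 231]
[392. 292.] 438 top 15.5 mean [328. 149.  12.] topxy [327.2 146.1] [54. 89.] [ 27 234  91]
```

```bash
sleep 0
```

```text
(no output)
```

View pics/crop1.png

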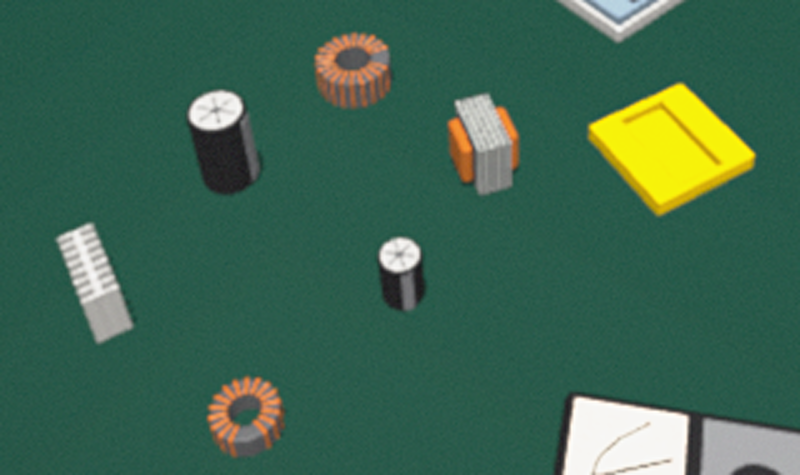

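View pics/crop2.png

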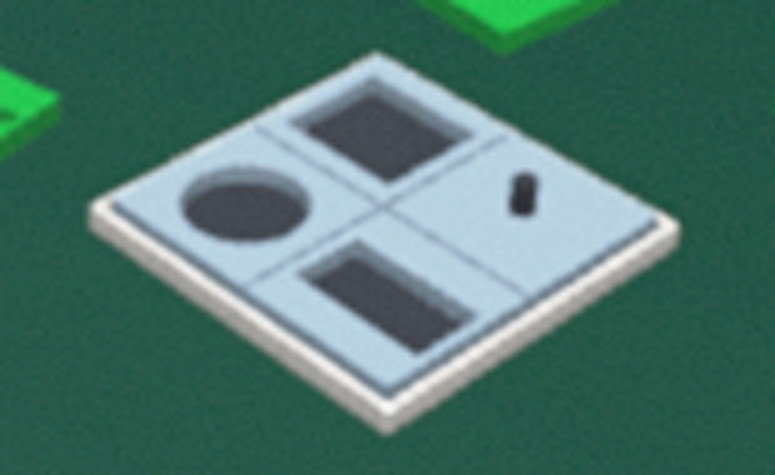

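View pics/crop3.png

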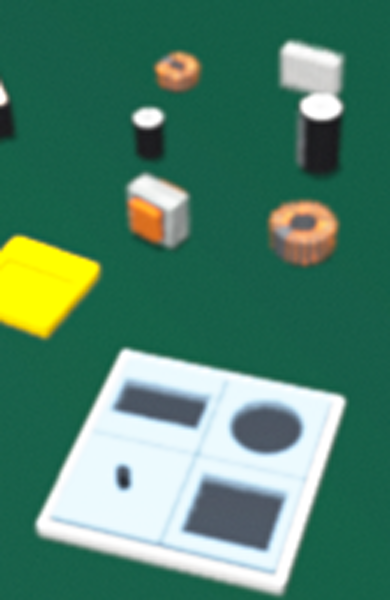

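```bash
python3 - <<'E'
from h import *
from cell import r
rot=q2m(r.observe()['tool_rot']); print(np.round(rot,3))
for n in ["scene","side"]:
    z=np.load(f"{n}0.npz"); cm=r.camera_model(n); P=cloud(cm,z['d']); X=P[...,0];Y=P[...,1];Z=P[...,2]
    for nm,c,rad,lo in [("tr",(588.5,-81.5),45,40),("hs",(458,-315),45,36)]:
        m=(np.hypot(X-c[0],Y-c[1])<rad)&(Z>lo)
        if nm=="tr": m&=(Z>43)
        print(n,nm,m.sum(),cv2.minAreaRect(P[m][:,:2].astype(np.float32)))
    # tray
    m=(np.hypot(X-530,Y-197)<150)&(Z>11)&(Z<26)
    print("tray",cv2.minAreaRect(P[m][:,:2].astype(np.float32)))
    g=z['p'].astype(int); blue=m
    # dark pockets by colour
    bright=g.sum(2)/3
    near=(np.abs(X-530)<120)&(np.abs(Y-197)<120)&(Z>-2)
    d=(near&(bright<115)&(g[...,1]-g[...,0]<40)).astype(np.uint8)
    N,L,st,cc=cv2.connectedComponentsWithStats(d)
    for i in range(1,N):
        if st[i,4]>20:
            q=P[L==i]; print(np.round(cc[i]),st[i,4],np.round(ray(cm,*cc[i],12),1),np.round(q.mean(0)),cv2.minAreaRect(np.array([ray(cm,u,v,7)[:2] for v,u in np.argwhere(L==i)],np.float32)))
E
```

```text
[[-0.    -0.973  0.233]
 [-0.001  0.233  0.973]
 [-1.    -0.    -0.001]]
scene tr 322 ((589.4066772460938, -82.3503646850586), (25.681482315063477, 51.70753860473633), 54.55266571044922)
scene hs 461 ((458.2657470703125, -317.17828369140625), (21.92424201965332, 58.084651947021484), 67.08782196044922)
tray ((528.8948974609375, 194.67572021484375), (187.77711486816406, 187.47470092773438), 77.81842041015625)
[366. 217.] 294 [495.  246.6  12. ] [492. 251.   8.] ((491.0535583496094, 253.16943359375), (48.338783264160156, 57.66554260253906), 77.46321105957031)
[394. 229.] 35 [571.2 244.1  12. ] [581. 224.  28.] ((567.491943359375, 250.5847930908203), (8.9381103515625, 27.39165496826172), 28.67824363708496)
[338. 232.] 226 [475.9 162.   12. ] [473. 166.   9.] ((472.049072265625, 168.55543518066406), (51.94816207885742, 40.83694076538086), 35.57527542114258)
[367. 250.] 260 [561.  143.7  12. ] [559. 148.   8.] ((557.2494506835938, 149.9154510498047), (29.103343963623047, 65.04139709472656), 77.53886413574219)
[331. 253.] 25 [505.   93.4  12. ] [497. 104.   1.] ((500.72637939453125, 98.5742
[... 315 characters left out ...]
 55.35984802246094)
side hs 81 ((455.6399230957031, -315.7814025878906), (29.70418930053711, 57.267704010009766), 70.46729278564453)
tray ((526.8289794921875, 197.31472778320312), (186.81556701660156, 184.11685180664062), 77.67314147949219)
[293. 285.] 211 [559.2 144.9  12. ] [560. 140.   7.] ((560.2840576171875, 140.30210876464844), (24.58641815185547, 64.75001525878906), 77.44136047363281)
[328. 293.] 242 [475.4 163.   12. ] [476. 159.   7.] ((475.2711181640625, 157.83615112304688), (49.31281280517578, 40.34017562866211), 4.040780544281006)
[318. 321.] 453 [494. 248.  12.] [494. 244.   7.] ((494.3007507324219, 243.34915161132812), (46.07916259765625, 59.770965576171875), 76.94832611083984)
```

The crops confirm the choices. The transformer (crop1 ≈ 485,145) has a laminated core with an orange coil. The big capacitor (220,140) and big choke (353,70) are clearly larger than their twins at (400,272) and (245,415). In the tray, round is on the left, square at the top, post on the right and slot at the front. I'll do the transformer first.

```bash
cat > plan.py <<'E'
import sys
from h import *
from cell import r
# plan.py x y z az(deg): prints tool shift in cm and roll
x,y,z,az=map(float,sys.argv[1:5])
s=r.observe(); M=q2m(s['tool_rot']); d=M.T@(np.array([x,y,z])-s['tcp_pos'])
a=np.degrees(np.arctan2(M[1,2],M[0,2])); roll=(a-az+180)%360-180
print("t",round(s['time'],2),"tcp",np.round(s['tcp_pos'],1),"az",round(a,1),"open",round(s['opening'],1),"F",np.round(s['wrist_force'],1),"q1,7",np.round(s['q'][[0,6]],2))
print("shift cm",np.round(d/10,2),"dist",round(np.linalg.norm(d)),"roll",round(roll,1))
E
python3 plan.py 588.5 -81.4 150 -35.4
```

```text
t 0.15 tcp [145.4 607.6 247.7] az 76.5 open 85.2 F [-0.2  0.4  0.8] q1,7 [-1.36 -0.09]
shift cm [  9.83 -59.13 -56.69] dist 825 roll 111.9
```

```bash
python3 -m crank '{"linear":[[9.8,-59.1,-56.7],[9.8,-59.1,-56.7],[9.8,-59.1,-56.7],[9.8,-59.1,-56.7],[9.8,-59.1,-56.7],[9.8,-59.1,-56.7],[9.8,-59.1,-56.7],[9.8,-59.1,-56.7],[9.8,-59.1,-56.7],[9.8,-59.1,-56.7],[9.8,-59.1,-56.7],[9.8,-59.1,-56.7]],"roll":[111.9,111.9,111.9,111.9,111.9,111.9,111.9,111.9,111.9,111.9,111.9,111.9],"gripper":[100,100,100,100,100,100,100,100,100,100,100,100]}' 60; python3 plan.py 588.5 -81.4 150 -35.4
```

```text
time: 1.15
tcp_pos: [414.4, 188.3, 188.8]
tool_rot: [0.705, 0.06, 0.705, -0.06]
wrist_force: [1.5, 1.4, 0.2]
opening: 85.5
t 1.15 tcp [414.4 188.3 188.8] az -9.7 open 85.5 F [1.5 1.4 0.2] q1,7 [-0.91 -0.7 ]
shift cm [  3.87 -23.64  21.72] dist 323 roll 25.7
```

```bash
python3 -m crank '{"linear":[[3.9,-23.6,21.7],[3.9,-23.6,21.7],[3.9,-23.6,21.7],[3.9,-23.6,21.7],[3.9,-23.6,21.7],[3.9,-23.6,21.7],[3.9,-23.6,21.7],[3.9,-23.6,21.7],[3.9,-23.6,21.7],[3.9,-23.6,21.7]],"roll":[25.7,25.7,25.7,25.7,25.7,25.7,25.7,25.7,25.7,25.7],"gripper":[100,100,100,100,100,100,100,100,100,100]}'; cat > wl.py <<'E'
import sys
from h import *
from cell import r
s=r.observe(); p,d=r.grab_frame("wrist"); n=sys.argv[1]
cv2.imwrite(f"pics/{n}.png",p[:,:,::-1]); np.savez(f"{n}.npz",p=p,d=d)
cm=r.camera_model("wrist");K=cm['mtx'];v,u=np.mgrid[0:480,0:640]
x=(u-K[0,2])/K[0,0];y=(v-K[1,2])/K[1,1];th=np.hypot(x,y)+1e-9
k=np.tan(th)/th
P=np.stack([x*k*d,y*k*d,d],-1); P[d<=0]=np.nan
T=cm['T_tool_cam']; W=(P@T[:3,:3].T+T[:3,3])@q2m(s['tool_rot']).T+s['tcp_pos']
np.save(f"{n}_W.npy",W)
print("q",np.round(s['q'],2))
E
python3 wl.py w1; python3 plan.py 588.5 -81.4 34 -35.4
```

```text
time: 1.98
tcp_pos: [589.3, -80.1, 149.1]
tool_rot: [0.674, 0.214, 0.674, -0.215]
wrist_force: [-0.9, 0.5, -0.4]
opening: 85.2
q [-0.45  0.39  0.63  1.7  -0.25  1.14 -0.37]
t 2.03 tcp [589.1 -78.2 149.3] az -35.2 open 85.4 F [-0.1  1.  -0.9] q1,7 [-0.45 -0.37]
shift cm [11.53 -0.29  0.15] dist 115 roll 0.2
```

View pics/w1.png

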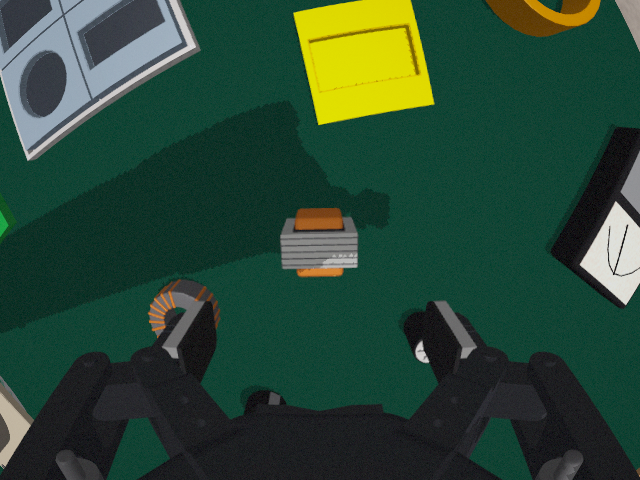

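```bash
cat > rect.py <<'E'
import sys
from h import *
n=sys.argv[1];x,y,rad,lo,hi=map(float,sys.argv[2:7])
W=np.load(n+"_W.npy");m=(np.hypot(W[...,0]-x,W[...,1]-y)<rad)&(W[...,2]>lo)&(W[...,2]<hi)
q=W[m]; print(m.sum(),np.round(q[:,2].min()),np.round(q[:,2].max()),cv2.minAreaRect(q[:,:2].astype(np.float32)))
E
python3 rect.py w1 588.5 -81.4 45 40 60; python3 rect.py w1 530 50 10 -20 20
```

```text
2819 40.0 47.0 ((586.6012573242188, -80.34906768798828), (35.476078033447266, 50.59172439575195), 56.289459228515625)
454 -3.0 1.0 ((529.8809814453125, 50.11528778076172), (19.623310089111328, 19.144695281982422), 26.533292770385742)
```

The wrist view shows the transformer at (318,245), squared up between the open jaws. Going down.

```bash
python3 -m crank '{"linear":[[4,-0.1,0],[8,-0.1,0],[10.5,-0.1,0],[11.5,-0.1,0],[11.5,-0.1,0],[11.5,-0.1,0]],"roll":[0,0,0,0,0,0],"gripper":[100,100,100,100,100,100]}'; python3 plan.py 588 -81 34 -35.4
```

```text
time: 2.53
tcp_pos: [589.3, -78.0, 36.0]
tool_rot: [0.675, 0.213, 0.674, -0.213]
wrist_force: [0.1, -0.2, 0.3]
opening: 85.6
t 2.53 tcp [589.3 -78.   36. ] az -35.0 open 85.6 F [ 0.1 -0.2  0.3] q1,7 [-0.4  -0.29]
shift cm [ 0.2  -0.32  0.07] dist 4 roll 0.4
```

```bash
python3 -m crank '{"linear":[[0,-0.3,0],[0,-0.3,0],[0,-0.3,0],[0,-0.3,0],[0,-0.3,0],[0,-0.3,0],[0,-0.3,0],[0,-0.3,0],[0,-0.3,0]],"roll":[0,0,0,0,0,0,0,0,0],"gripper":[100,40,40,40,40,40,40,40,40]}' 60; python3 plan.py 588 -81 160 -35.4
```

```text
time: 3.28
tcp_pos: [587.9, -81.3, 36.2]
tool_rot: [0.675, 0.214, 0.674, -0.213]
wrist_force: [-2.3, -0.3, 8.1]
opening: 49.0
t 3.28 tcp [587.9 -81.3  36.2] az -35.1 open 49.0 F [-2.3 -0.3  8.1] q1,7 [-0.4  -0.29]
shift cm [-12.38   0.05   0.  ] dist 124 roll 0.3
```

```bash
python3 -m crank '{"linear":[[-2,0,0],[-5,0,0],[-8,0,0],[-10,0,0],[-10,0,0]],"roll":[0,0,0,0,0],"gripper":[40,40,40,40,40]}'; python3 plan.py 494.8 247.3 130 -12.4
```

```text
time: 3.7
tcp_pos: [589.2, -81.7, 139.3]
tool_rot: [0.676, 0.214, 0.672, -0.212]
wrist_force: [0.5, 0.2, -2.6]
opening: 49.1
t 3.7 tcp [589.2 -81.7 139.3] az -35.1 open 49.1 F [ 0.5  0.2 -2.6] q1,7 [-0.45 -0.35]
shift cm [  0.89  21.48 -26.66] dist 342 roll -22.7
```

```bash
python3 -m crank '{"linear":[[0.3,2.1,-2.6],[0.9,4.2,-5.2],[0.9,6.3,-7.8],[0.9,8.4,-10.5],[0.9,10.5,-13],[0.9,12.6,-15.6],[0.9,14.7,-18.2],[0.9,16.8,-20.8],[0.9,18.9,-23.4],[0.9,20.5,-25.4],[0.9,21.5,-26.6],[0.9,21.5,-26.6]],"roll":[-2,-4,-6,-8,-10,-13,-16,-19,-22,-22.7,-22.7,-22.7],"gripper":[40,40,40,40,40,40,40,40,40,40,40,40]}'; python3 wl.py w2;  python3 plan.py 494.8 247.3 43.5 -12.4
```

```text
time: 4.7
tcp_pos: [490.7, 251.9, 124.6]
tool_rot: [0.702, 0.074, 0.704, -0.074]
wrist_force: [-0.6, 0.4, -2.8]
opening: 49.2
q [-0.91  0.29  0.42  1.82 -0.13  1.06 -0.66]
t 4.75 tcp [491.6 249.4 124.6] az -12.2 open 48.6 F [-0.4 -0.5 -3.7] q1,7 [-0.91 -0.66]
shift cm [ 8.11 -0.13  0.37] dist 81 roll 0.2
```

View pics/w2.png

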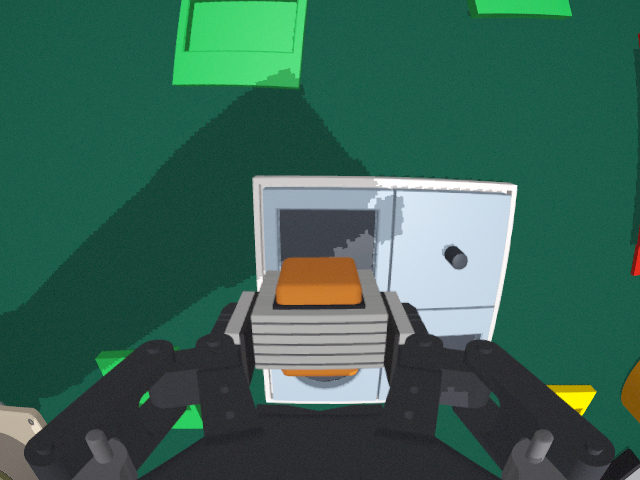

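```bash
python3 - <<'E'
from h import *
W=np.load("w2_W.npy")
for u,v in [(256,181),(514,186),(391,191),(277,208),(376,208),(377,245),(392,290),(450,249),(462,262),(382,190),(495,306)]: print(u,v,np.round(W[v,u],1))
E
```

```text
256 181 [458.2 302.8  10.9]
514 186 [633.1 265.4  10.9]
391 191 [542.2 278.9  15. ]
277 208 [468.2 283.2  15.4]
376 208 [530.7 269.8  14.8]
377 245 [527.1 245.   15. ]
392 290 [532.2 210.4  15.6]
450 249 [575.7 233.1  19.7]
462 262 [579.  227.8  33.3]
382 190 [536.6 280.7  15.1]
495 306 [612.2 174.4  10.8]
```

The part is held upright over the square pocket. The pocket's far corners, at (277,208) and (376,208), agree with my estimate. Lowering.

```bash
python3 -m crank '{"linear":[[2,-0.1,0.3],[4,-0.1,0.3],[5.5,-0.1,0.3],[6.5,-0.1,0.3],[7.2,-0.1,0.3],[7.6,-0.1,0.3],[7.8,-0.1,0.3],[7.8,-0.1,0.3]],"roll":[0,0,0,0,0,0,0,0],"gripper":[40,40,40,40,40,40,40,40]}'; python3 plan.py 494.3 247.5 43.5 -12.4
```

```text
time: 5.42
tcp_pos: [496.0, 245.9, 48.0]
tool_rot: [0.703, 0.077, 0.703, -0.076]
wrist_force: [0.4, -0.9, -2.0]
opening: 48.7
t 5.42 tcp [496.  245.9  48. ] az -12.4 open 48.7 F [ 0.4 -0.9 -2. ] q1,7 [-0.88 -0.61]
shift cm [ 0.45  0.12 -0.2 ] dist 5 roll -0.0
```

```bash
python3 -m crank '{"linear":[[0.2,0.1,-0.1],[0.4,0.1,-0.1],[0.5,0.1,-0.1],[0.6,0.1,-0.1],[0.6,0.1,-0.1]],"roll":[0,0,0,0,0],"gripper":[40,40,40,40,40]}'; python3 plan.py 494.3 247.5 43.5 -12.4
```

```text
time: 5.83
tcp_pos: [495.2, 247.6, 43.2]
tool_rot: [0.703, 0.077, 0.703, -0.076]
wrist_force: [-6.3, -2.1, 11.7]
opening: 48.9
t 5.83 tcp [495.2 247.6  43.2] az -12.4 open 48.9 F [-6.3 -2.1 11.7] q1,7 [-0.88 -0.61]
shift cm [-0.03 -0.03 -0.08] dist 1 roll 0.0
```

It's seated on the floor (z 43.2 as expected, 12 N contact). Releasing and lifting.

```bash
python3 -m crank '{"linear":[[0,0,0],[0,0,0],[0,0,0],[0,0,0],[-1,0,0],[-4,0,0],[-8,0,0],[-11,0,0],[-11,0,0]],"roll":[0,0,0,0,0,0,0,0,0],"gripper":[76,76,76,76,76,76,76,76,76]}'; python3 wl.py w3;  python3 plan.py 458 -315.5 160 67.5
```

```text
time: 6.58
tcp_pos: [498.1, 248.4, 159.0]
tool_rot: [0.705, 0.079, 0.7, -0.074]
wrist_force: [0.4, 0.4, -0.3]
opening: 64.7
q [-0.92  0.25  0.43  1.79 -0.12  1.12 -0.66]
t 6.63 tcp [496.9 248.  156.1] az -12.4 open 65.0 F [-0.   0.8 -0.1] q1,7 [-0.92 -0.66]
shift cm [ -0.65 -55.87   8.31] dist 565 roll -79.9
```

View pics/w3.png

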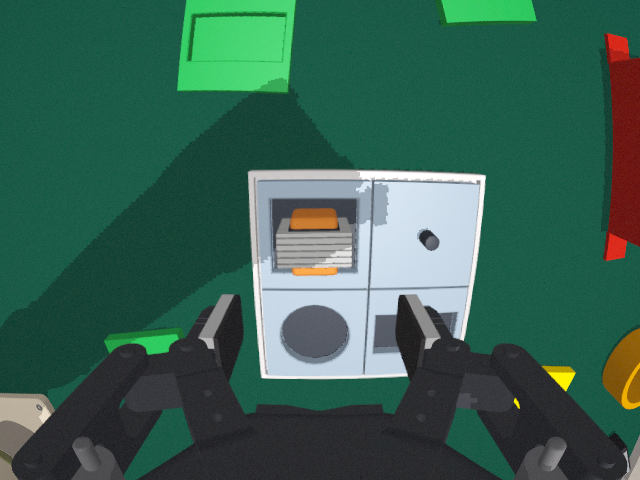

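The transformer is down in the square pocket (315,240). Next is the heat sink.

```bash
python3 -m crank '{"linear":[[-0.6,-4,0.6],[-0.6,-8,1.2],[-0.6,-12,1.8],[-0.6,-16,2.4],[-0.6,-20,3],[-0.6,-24,3.6],[-0.6,-28,4.2],[-0.6,-32,4.8],[-0.6,-36,5.4],[-0.6,-40,6],[-0.6,-44,6.6],[-0.6,-48,7.2]],"roll":[-7,-14,-21,-28,-35,-42,-49,-56,-63,-70,-77,-80],"gripper":[100,100,100,100,100,100,100,100,100,100,100,100]}';  python3 plan.py 458 -315.5 150 67.5
python3 - <<'E'
from h import *
W=np.load("w3_W.npy")
for u,v in [(250,173),(484,177),(264,377),(372,181),(272,199),(357,199),(272,271),(429,245),(374,316),(456,318),(282,331),(348,331),(315,306),(315,358)]: print(u,v,np.round(W[v,u],1))
E
```

```text
time: 7.63
tcp_pos: [465.0, -195.2, 157.6]
tool_rot: [0.6, -0.375, 0.6, 0.375]
wrist_force: [0.6, -0.7, 0.1]
opening: 85.2
t 7.63 tcp [ 465.  -195.2  157.6] az 64.0 open 85.2 F [ 0.6 -0.7  0.1] q1,7 [-0.32  1.53]
shift cm [  0.76  -4.64 -11.12] dist 121 roll -3.5
250 173 [457.6 304.1  11.2]
484 177 [634.5 264.5  10.7]
264 377 [419.4 126.3  10.9]
372 181 [545.3 277.5   5.5]
272 199 [468.2 280.4   5.7]
357 199 [531.3 266.5   6.7]
272 271 [454.7 225.6  11.1]
429 245 [574.9 227.8  33.8]
374 316 [526.6 170.6  15.7]
456 318 [596.9 148.8  13.6]
282 331 [447.6 168.7   6.8]
348 331 [502.8 156.3   6.5]
315 306 [480.6 186.2   6.5]
315 358 [468.9 134.7   5.9]
```

```bash
python3 -m crank '{"linear":[[0.4,-1.5,-3.7],[0.7,-3,-7.4],[0.7,-4.6,-11],[0.7,-4.6,-11.1],[0.7,-4.6,-11.1]],"roll":[-2,-3.5,-3.5,-3.5,-3.5],"gripper":[100,100,100,100,100]}'; python3 wl.py w4; python3 plan.py 458 -315.5 36 67.5; python3 rect.py w4 458 -315.5 40 35 50
```

```text
time: 8.05
tcp_pos: [456.3, -316.1, 150.2]
tool_rot: [0.589, -0.39, 0.591, 0.39]
wrist_force: [0.4, 0.9, -0.3]
opening: 85.6
q [-0.1   0.31  0.74  1.8  -0.23  1.12  1.88]
t 8.1 tcp [ 457.2 -314.   150.2] az 67.1 open 85.1 F [ 0.2  0.  -0.8] q1,7 [-0.1   1.88]
shift cm [11.42 -0.15 -0.1 ] dist 114 roll -0.4
1732 35.0 43.0 ((456.2995910644531, -316.46807861328125), (22.28090476989746, 56.431739807128906), 67.53784942626953)
```

View pics/w4.png

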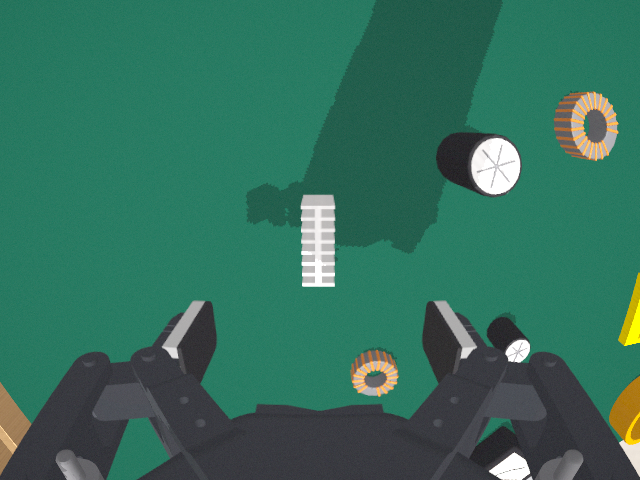

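The heat sink sits at (318,243), aligned between the jaws. The small choke (375,373) is well clear.

```bash
python3 -m crank '{"linear":[[4,-0.1,-0.2],[8,-0.1,-0.2],[10.3,-0.1,-0.2],[11.5,-0.1,-0.2],[11.5,-0.1,-0.2],[11.5,-0.1,-0.2],[11.5,-0.1,-0.2],[11.5,-0.1,-0.2],[11.5,-0.1,-0.2],[11.5,-0.1,-0.2],[11.5,-0.1,-0.2],[11.5,-0.1,-0.2]],"roll":[-0.4,-0.4,-0.4,-0.4,-0.4,-0.4,-0.4,-0.4,-0.4,-0.4,-0.4,-0.4],"gripper":[100,100,100,100,100,10,10,10,10,10,10,10]}' 50; python3 plan.py 457 -316 150 67.5
```

```text
time: 9.1
tcp_pos: [458.7, -316.0, 36.8]
tool_rot: [0.588, -0.394, 0.587, 0.393]
wrist_force: [-0.8, 0.4, 8.4]
opening: 20.7
t 9.1 tcp [ 458.7 -316.    36.8] az 67.6 open 20.7 F [-0.8  0.4  8.4] q1,7 [-0.02  1.99]
shift cm [-11.32   0.14  -0.06] dist 113 roll 0.1
```

```bash
python3 -m crank '{"linear":[[-2,0,0],[-5,0,0],[-8,0,0],[-11,0,0],[-11,0,0]],"roll":[0,0,0,0,0],"gripper":[10,10,10,10,10]}'; python3 plan.py 560 144.5 140 77.6
```

```text
time: 9.52
tcp_pos: [460.2, -317.6, 151.3]
tool_rot: [0.589, -0.396, 0.586, 0.391]
wrist_force: [-0.5, -1.2, -0.9]
opening: 21.2
t 9.52 tcp [ 460.2 -317.6  151.3] az 67.6 open 21.2 F [-0.5 -1.2 -0.9] q1,7 [-0.1  1.9]
shift cm [ 1.08  8.39 46.53] dist 473 roll -10.0
```

```bash
python3 -m crank '{"linear":[[0,0.7,3.8],[0,1.4,7.6],[0,2.1,11.4],[0,2.8,15.2],[0,3.5,19],[0,4.2,22.8],[0,4.9,26.6],[0,5.6,30.4],[0,6.3,34.2],[0.5,7,38],[0.9,7.6,41.8],[0.9,8,44.6]],"roll":[-1,-2,-3,-4,-5,-6,-7,-8,-9,-10,-10,-10],"gripper":[10,10,10,10,10,10,10,10,10,10,10,10]}'; python3 plan.py 560 144.5 130 77.6
```

```text
time: 10.52
tcp_pos: [553.2, 131.0, 135.7]
tool_rot: [0.55, -0.443, 0.55, 0.445]
wrist_force: [1.0, -0.4, -1.3]
opening: 21.3
t 10.52 tcp [553.2 131.  135.7] az 77.8 open 21.3 F [ 1.  -0.4 -1.3] q1,7 [-0.7   1.17]
shift cm [ 0.57 -0.39  1.46] dist 16 roll 0.2
```

```bash
python3 -m crank '{"linear":[[0,-0.3,1.2],[0,-0.3,1.2],[0,-0.3,1.2]],"roll":[0.2,0.2,0.2],"gripper":[10,10,10]}'; python3 wl.py w5; python3 plan.py 560 144.5 43.8 77.6
```

```text
time: 10.77
tcp_pos: [559.2, 137.8, 136.5]
tool_rot: [0.551, -0.442, 0.552, 0.442]
wrist_force: [0.7, -0.8, -1.0]
opening: 20.9
q [-0.71  0.33  0.46  1.75 -0.16  1.1   1.16]
t 10.82 tcp [559.2 136.7 136.6] az 77.4 open 20.9 F [-0.1 -0.4 -0.3] q1,7 [-0.71  1.16]
shift cm [9.28 0.09 0.79] dist 93 roll -0.2
```

View pics/w5.png

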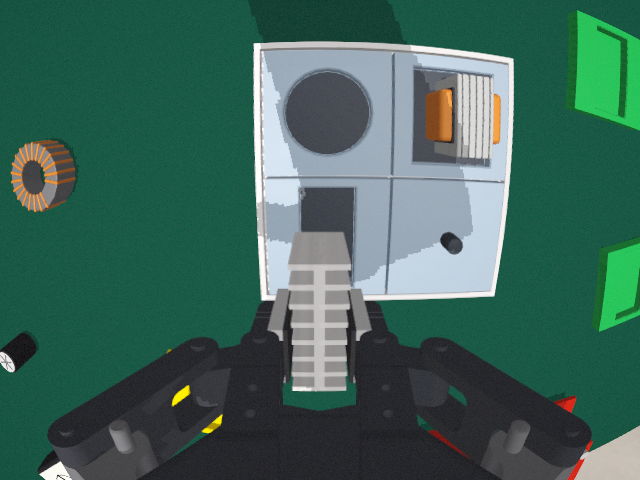

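```bash
python3 -m crank '{"linear":[[2,0.1,0.8],[4,0.1,0.8],[5.5,0.1,0.8],[6.5,0.1,0.8],[7,0.1,0.8],[7,0.1,0.8]],"roll":[-0.2,-0.2,-0.2,-0.2,-0.2,-0.2],"gripper":[10,10,10,10,10,10]}'; python3 plan.py 560 144.5 43.8 77.6
python3 - <<'E'
from h import *
W=np.load("w5_W.npy")
for u,v in [(303,190),(352,190),(285,112),(371,112),(329,72),(329,154),(447,236),(456,250)]: print(u,v,np.round(W[v,u],1))
E
```

```text
time: 11.32
tcp_pos: [559.6, 145.0, 66.3]
tool_rot: [0.551, -0.443, 0.552, 0.443]
wrist_force: [-0.6, 0.2, -1.9]
opening: 21.1
t 11.32 tcp [559.6 145.   66.3] az 77.6 open 21.1 F [-0.6  0.2 -1.9] q1,7 [-0.69  1.19]
shift cm [ 2.25 -0.05 -0.04] dist 22 roll -0.0
303 190 [523.6 135.4   5.6]
352 190 [530.9 168.6   6.2]
285 112 [468.2 135.6   5.3]
371 112 [480.9 191.2  14.6]
329 72 [448.  170.5   6.9]
329 154 [503.1 158.3   6.3]
447 236 [572.1 226.   25.1]
456 250 [580.3 228.8  33.4]
```

```bash
python3 -m crank '{"linear":[[0.8,-0.1,0],[1.4,-0.1,0],[1.8,-0.1,0],[2.1,-0.1,0],[2.3,-0.1,0],[2.3,-0.1,0]],"roll":[0,0,0,0,0,0],"gripper":[10,10,10,10,10,10]}'; python3 plan.py 560 144.5 43.8 77.6
```

```text
time: 11.82
tcp_pos: [561.1, 146.0, 44.0]
tool_rot: [0.551, -0.443, 0.551, 0.443]
wrist_force: [0.8, 0.1, -0.4]
opening: 20.9
t 11.82 tcp [561.1 146.   44. ] az 77.6 open 20.9 F [ 0.8  0.1 -0.4] q1,7 [-0.68  1.2 ]
shift cm [ 0.02  0.07 -0.17] dist 2 roll 0.0
```

```bash
python3 -m crank '{"linear":[[0.1,0,-0.1],[0.2,0,-0.1],[0.2,0,-0.1]],"roll":[0,0,0],"gripper":[10,10,10]}'; python3 plan.py 560 144.5 43.8 77.6
```

```text
time: 12.07
tcp_pos: [561.2, 145.9, 43.7]
tool_rot: [0.551, -0.443, 0.55, 0.444]
wrist_force: [-7.6, 0.2, 18.5]
opening: 20.9
t 12.07 tcp [561.2 145.9  43.7] az 77.7 open 20.9 F [-7.6  0.2 18.5] q1,7 [-0.68  1.2 ]
shift cm [-0.01  0.08 -0.16] dist 2 roll 0.1
```

The heat sink is on the floor (18 N). Releasing, then on to the capacitor.

```bash
python3 -m crank '{"linear":[[0,0,0],[0,0,0],[0,0,0],[0,0,0],[-1,0,0],[-4,0,0],[-8,0,0],[-11,0,0],[-11,0,0]],"roll":[0,0,0,0,0,0,0,0,0],"gripper":[46,46,46,46,46,46,46,46,46]}'; python3 wl.py w6;  python3 plan.py 447 -191.5 165 77.6
```

```text
time: 12.82
tcp_pos: [564.1, 145.5, 159.2]
tool_rot: [0.554, -0.444, 0.548, 0.442]
wrist_force: [0.4, 0.3, 1.0]
opening: 39.6
q [-0.72  0.31  0.47  1.72 -0.16  1.13  1.15]
t 12.87 tcp [562.9 145.4 156.1] az 77.6 open 39.4 F [ 0.3 -0.8 -1.1] q1,7 [-0.72  1.15]
shift cm [ -1.06   4.09 -35.39] dist 356 roll 0.0
```

View pics/w6.png

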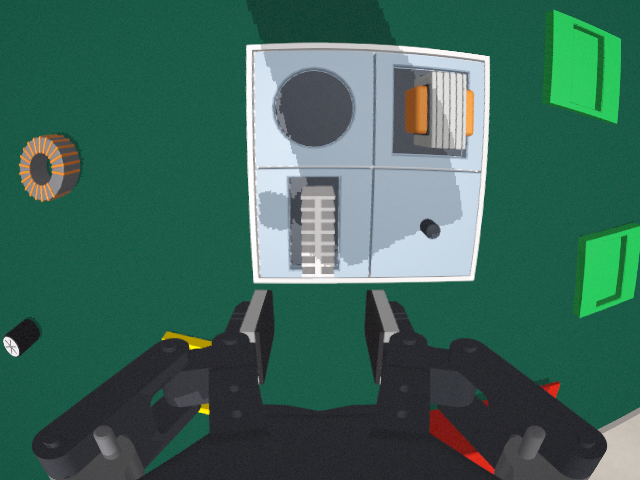

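The heat sink is in its slot (318,230). Moving to the capacitor.

```bash
python3 -m crank '{"linear":[[-0.5,0.5,-3.8],[-1,0.9,-7.6],[-1,1.3,-11.4],[-1,1.7,-15.2],[-1,2.2,-19],[-1,2.6,-22.8],[-1,3,-26.6],[-1,3.5,-30],[-1,3.9,-33],[-1,4.1,-35.2],[-1,4.1,-35.2],[-1,4.1,-35.2]],"roll":[0,0,0,0,0,0,0,0,0,0,0,0],"gripper":[100,100,100,100,100,100,100,100,100,100,100,100]}'; python3 wl.py w7; python3 plan.py 447 -191.5 45 77.6; python3 rect.py w7 447 -191.5 35 61 75
```

```text
time: 13.87
tcp_pos: [444.6, -190.9, 161.5]
tool_rot: [0.551, -0.442, 0.552, 0.443]
wrist_force: [0.3, 0.3, 0.8]
opening: 85.5
q [-0.36  0.09  0.72  1.97 -0.07  1.11  1.73]
t 13.92 tcp [ 445.2 -189.6  161.5] az 77.6 open 85.4 F [0.1 0.6 0.4] q1,7 [-0.36  1.73]
shift cm [11.65 -0.22 -0.15] dist 117 roll 0.0
2854 61.0 66.0 ((444.15899658203125, -193.1890869140625), (39.18022918701172, 38.805423736572266), 12.878108978271484)
```

View pics/w7.png

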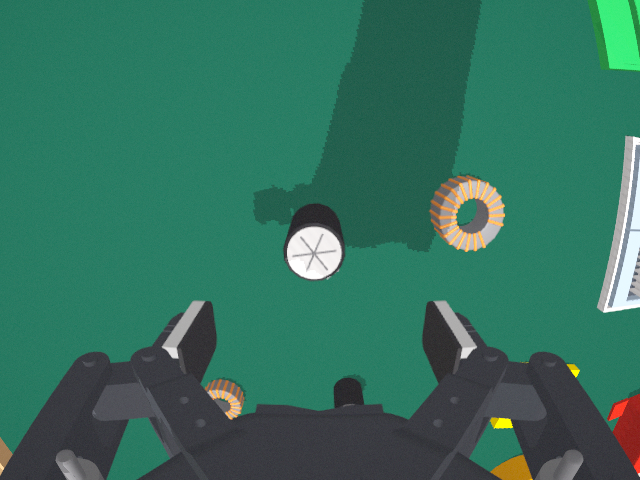

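The big cap is at (314,250), slightly left of the jaw centre. Going down and gripping.

```bash
python3 -m crank '{"linear":[[4,0,-0.3],[8,0,-0.3],[10.3,0,-0.3],[11.6,0,-0.3],[11.6,0,-0.3],[11.6,0,-0.3],[11.6,0,-0.3],[11.6,0,-0.3],[11.6,0,-0.3],[11.6,0,-0.3],[11.6,0,-0.3],[11.6,0,-0.3]],"roll":[0,0,0,0,0,0,0,0,0,0,0,0],"gripper":[100,100,100,100,100,30,30,30,30,30,30,30]}' 45; python3 plan.py 475.5 163 145 77.6
```

```text
time: 14.92
tcp_pos: [445.7, -192.9, 47.1]
tool_rot: [0.552, -0.444, 0.55, 0.443]
wrist_force: [-1.7, 0.9, 7.1]
opening: 39.0
t 14.92 tcp [ 445.7 -192.9   47.1] az 77.6 open 39.0 F [-1.7  0.9  7.1] q1,7 [-0.29  1.89]
shift cm [-9.76  4.68 35.41] dist 370 roll 0.0
```

```bash
python3 -m crank '{"linear":[[-2,0,0],[-5,0,0],[-8,0.2,1.5],[-9.8,0.5,5],[-9.8,1,9],[-9.8,1.5,13],[-9.8,2.1,17],[-9.8,2.7,21],[-9.8,3.2,25],[-9.8,3.8,29],[-9.8,4.3,32.5],[-9.8,4.7,35.4]],"roll":[0,0,0,0,0,0,0,0,0,0,0,0],"gripper":[30,30,30,30,30,30,30,30,30,30,30,30]}'; python3 -m crank '{"linear":[[0,0,0],[0,0,0]],"roll":[0,0],"gripper":[30,30]}'; python3 wl.py w8;python3 plan.py 475.5 163 54.1 77.6
```

```text
time: 15.92
tcp_pos: [474.3, 166.2, 144.6]
tool_rot: [0.551, -0.444, 0.55, 0.444]
wrist_force: [1.2, -0.4, -1.2]
opening: 39.2
time: 16.08
tcp_pos: [474.5, 164.5, 144.3]
tool_rot: [0.55, -0.444, 0.55, 0.444]
wrist_force: [-0.1, -1.7, -0.9]
opening: 38.5
q [-0.81  0.15  0.42  1.93 -0.07  1.08  1.  ]
t 16.13 tcp [474.6 162.8 144.2] az 77.7 open 39.1 F [-0.4 -0.8 -2. ] q1,7 [-0.81  1.  ]
shift cm [ 9.01 -0.08  0.04] dist 90 roll 0.1
```

View pics/w8.png

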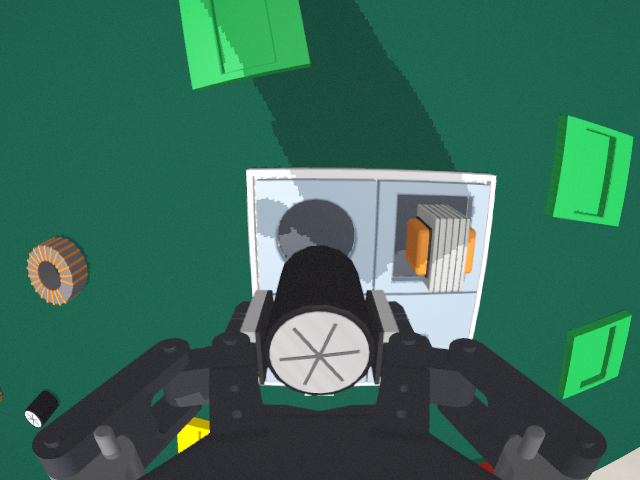

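The cap is held over the round pocket, whose far arc is visible at (317,200) and centred on the cap's axis. Lowering.

```bash
python3 -m crank '{"linear":[[2,-0.1,0],[4,-0.1,0],[6,-0.1,0],[7,-0.1,0],[8,-0.1,0],[8.4,-0.1,0],[8.7,-0.1,0],[8.7,-0.1,0]],"roll":[0,0,0,0,0,0,0,0],"gripper":[30,30,30,30,30,30,30,30]}'; python3 plan.py 475.5 163 54.1 77.6
```

```text
time: 16.8
tcp_pos: [475.8, 162.6, 57.1]
tool_rot: [0.551, -0.443, 0.551, 0.443]
wrist_force: [-0.5, 0.8, -1.4]
opening: 39.0
t 16.8 tcp [475.8 162.6  57.1] az 77.6 open 39.0 F [-0.5  0.8 -1.4] q1,7 [-0.78  1.05]
shift cm [0.3  0.04 0.04] dist 3 roll 0.0
```

```bash
python3 -m crank '{"linear":[[0.1,0,0],[0.2,0,0],[0.3,0,0],[0.4,0,0],[0.4,0,0]],"roll":[0,0,0,0,0],"gripper":[30,30,30,30,30]}'; python3 plan.py 475.5 163 54.1 77.6
```

```text
time: 17.22
tcp_pos: [476.0, 162.9, 54.1]
tool_rot: [0.551, -0.443, 0.551, 0.443]
wrist_force: [-5.2, -1.7, 12.0]
opening: 39.3
t 17.22 tcp [476.  162.9  54.1] az 77.6 open 39.3 F [-5.2 -1.7 12. ] q1,7 [-0.78  1.06]
shift cm [ 0.    0.05 -0.01] dist 1 roll 0.0
```

```bash
python3 -m crank '{"linear":[[0,0,0],[0,0,0],[0,0,0],[0,0,0],[-1,0,0],[-4,0,0],[-8,0,0],[-11,0,0],[-11,0,0]],"roll":[0,0,0,0,0,0,0,0,0],"gripper":[68,68,68,68,68,68,68,68,68]}'; python3 wl.py w9;  python3 plan.py 457 -70 155 77.6;  python3 rect.py w9 475.5 163 35 63 90
```

```text
time: 17.97
tcp_pos: [478.6, 163.6, 169.7]
tool_rot: [0.554, -0.443, 0.548, 0.443]
wrist_force: [1.2, 0.7, 0.5]
opening: 58.3
q [-0.82  0.12  0.43  1.9  -0.06  1.12  0.99]
t 18.02 tcp [477.5 163.4 166.8] az 77.6 open 58.2 F [ 0.1 -0.5  0.5] q1,7 [-0.81  0.99]
shift cm [  1.08  -3.   -23.24] dist 235 roll 0.0
2989 63.0 73.0 ((474.88970947265625, 164.46900939941406), (39.241004943847656, 39.61129379272461), 80.11280059814453)
```

View pics/w9.png

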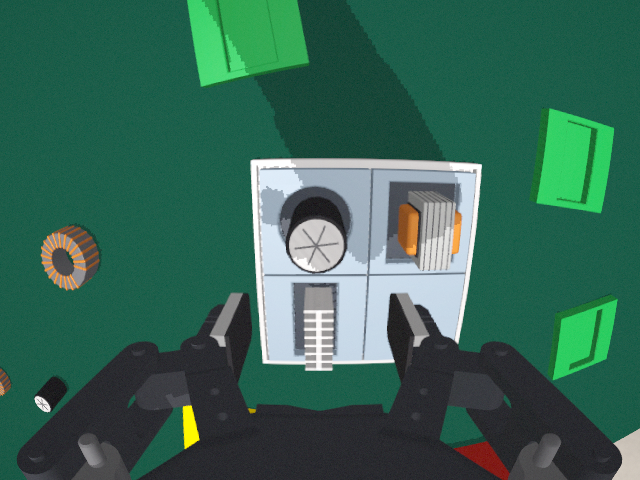

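The cap is upright in the round pocket (316,235). Now the choke.

```bash
python3 -m crank '{"linear":[[0,-0.5,-3.8],[0,-1,-7.6],[0.5,-1.5,-11.4],[1,-2,-15.2],[1,-2.5,-19],[1,-3,-22],[1,-3,-23.2],[1,-3,-23.2],[1,-3,-23.2]],"roll":[0,0,0,0,0,0,0,0,0],"gripper":[68,80,100,100,100,100,100,100,100]}'; python3 wl.py w10; python3 plan.py 457 -70 22 77.6; python3 rect.py w10 457 -70 40 20 40
```

```text
time: 18.77
tcp_pos: [455.0, -70.2, 152.7]
tool_rot: [0.551, -0.443, 0.551, 0.443]
wrist_force: [-0.4, 1.5, 0.4]
opening: 85.6
q [-0.56  0.04  0.63  2.03 -0.02  1.09  1.44]
t 18.82 tcp [455.2 -69.2 152.7] az 77.7 open 85.4 F [0.  0.5 0.6] q1,7 [-0.56  1.44]
shift cm [13.07 -0.2  -0.04] dist 131 roll 0.1
3548 20.0 27.0 ((455.4826354980469, -72.11843872070312), (55.67565155029297, 56.73326110839844), 51.83064651489258)
```

View pics/w10.png

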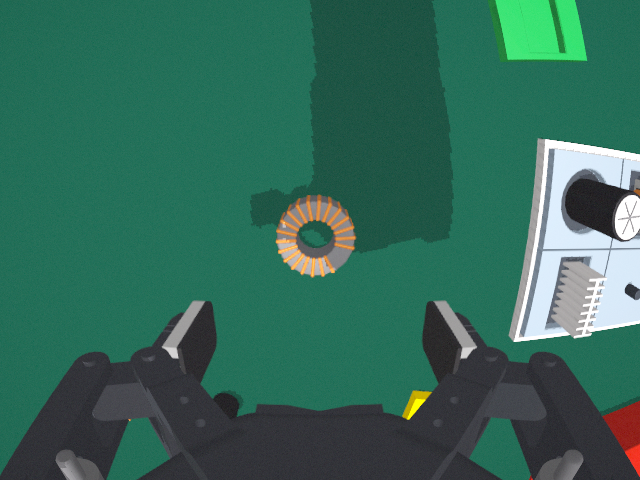

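The choke is at (316,236), centred between the jaws.

```bash
python3 -m crank '{"linear":[[4,-0.1,-0.2],[8,-0.1,-0.2],[11,-0.1,-0.2],[12.5,-0.1,-0.2],[13.2,-0.1,-0.2],[13.2,-0.1,-0.2],[13.2,-0.1,-0.2],[13.2,-0.1,-0.2],[13.2,-0.1,-0.2],[13.2,-0.1,-0.2],[13.2,-0.1,-0.2],[13.2,-0.1,-0.2]],"roll":[0,0,0,0,0,0,0,0,0,0,0,0],"gripper":[100,100,100,100,100,100,50,50,50,50,50,50]}' 45; python3 plan.py 578.7 228.5 140 77.6
```

```text
time: 19.82
tcp_pos: [457.0, -72.2, 22.5]
tool_rot: [0.552, -0.443, 0.55, 0.443]
wrist_force: [-1.7, 1.2, 8.7]
opening: 53.4
t 19.82 tcp [457.  -72.2  22.5] az 77.6 open 53.4 F [-1.7  1.2  8.7] q1,7 [-0.49  1.62]
shift cm [-11.68  -5.48  32.  ] dist 345 roll 0.0
```

```bash
python3 -m crank '{"linear":[[-2,0,0],[-5,0,0],[-8,0,1],[-11.7,-0.5,3],[-11.7,-1.2,7],[-11.7,-1.9,11],[-11.7,-2.6,15],[-11.7,-3.3,19],[-11.7,-4,23],[-11.7,-4.6,27],[-11.7,-5.2,30],[-11.7,-5.5,32]],"roll":[0,0,0,0,0,0,0,0,0,0,0,0],"gripper":[50,50,50,50,50,50,50,50,50,50,50,50]}'; python3 -m crank '{"linear":[[0,0,0],[0,0,0],[0,0,0]],"roll":[0,0,0],"gripper":[50,50,50]}'; python3 wl.py w11;python3 plan.py 578.7 228.5 39.5 77.6
```

```text
time: 20.82
tcp_pos: [578.4, 232.8, 138.6]
tool_rot: [0.551, -0.444, 0.549, 0.445]
wrist_force: [-0.2, 0.4, -2.5]
opening: 53.4
time: 21.07
tcp_pos: [578.0, 227.3, 138.4]
tool_rot: [0.551, -0.443, 0.551, 0.443]
wrist_force: [-0.4, 0.7, -2.0]
opening: 53.6
q [-0.82  0.43  0.47  1.63 -0.21  1.14  1.06]
t 21.12 tcp [578.1 227.  138.5] az 77.6 open 53.3 F [ 0.9 -0.1 -2. ] q1,7 [-0.82  1.06]
shift cm [ 9.9  -0.03  0.16] dist 99 roll -0.0
```

View pics/w11.png

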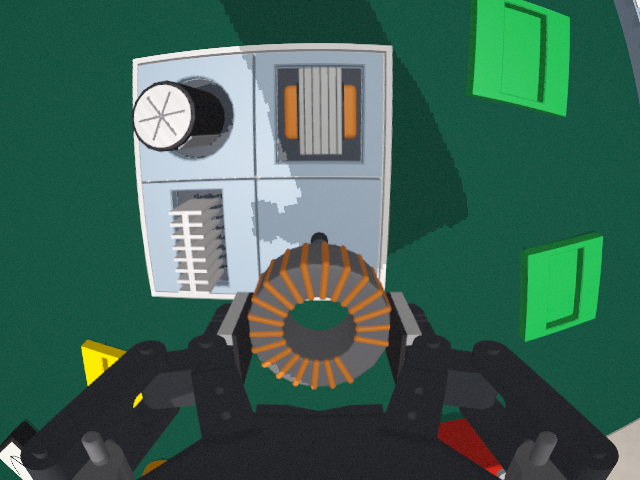

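The post tip (319,240) lines up with the ring's centre column (320). Lowering to just above the post.

```bash
python3 -m crank '{"linear":[[2,0,0.1],[4,0,0.1],[5.5,0,0.1],[6.5,0,0.1],[7,0,0.1],[7,0,0.1]],"roll":[0,0,0,0,0,0],"gripper":[50,50,50,50,50,50]}'; python3 wl.py w12;python3 plan.py 578.7 228.5 39.5 77.6
```

```text
time: 21.62
tcp_pos: [577.9, 228.5, 67.4]
tool_rot: [0.551, -0.443, 0.551, 0.443]
wrist_force: [1.2, 0.3, -1.6]
opening: 53.6
q [-0.8   0.51  0.45  1.68 -0.25  1.01  1.09]
t 21.67 tcp [578.4 228.8  68.3] az 77.6 open 53.3 F [ 0.5  0.4 -1.4] q1,7 [-0.8   1.09]
shift cm [ 2.88 -0.04 -0.03] dist 29 roll -0.0
```

View pics/w12.png

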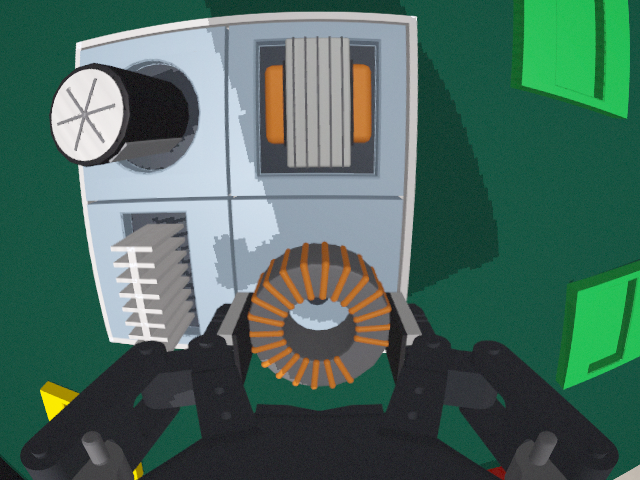

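The post tip is visible inside the hole (318,300). Continuing gently.

```bash
python3 -m crank '{"linear":[[0.5,0,0],[1,0,0],[1.4,0,0],[1.4,0,0]],"roll":[0,0,0,0],"gripper":[50,50,50,50]}'; python3 plan.py 578.7 228.5 39.5 77.6
```

```text
time: 22.0
tcp_pos: [577.8, 229.2, 53.1]
tool_rot: [0.551, -0.443, 0.551, 0.443]
wrist_force: [0.1, -0.2, -2.2]
opening: 53.5
t 22.0 tcp [577.8 229.2  53.1] az 77.6 open 53.5 F [ 0.1 -0.2 -2.2] q1,7 [-0.79  1.1 ]
shift cm [ 1.36 -0.1  -0.05] dist 14 roll 0.0
```

The choke bottom is now at about 31, below the post's 35 mm tip, with no contact, so it's over the post.

```bash
python3 -m crank '{"linear":[[0.5,0,0],[0.9,0,0],[1.2,0,0],[1.4,0,0],[1.5,0,0],[1.5,0,0]],"roll":[0,0,0,0,0,0],"gripper":[50,50,50,50,50,50]}'; python3 plan.py 578.7 228.5 39.5 77.6
```

```text
time: 22.5
tcp_pos: [578.1, 229.3, 39.6]
tool_rot: [0.551, -0.443, 0.551, 0.444]
wrist_force: [-5.8, -1.5, 7.3]
opening: 53.7
t 22.5 tcp [578.1 229.3  39.6] az 77.6 open 53.7 F [-5.8 -1.5  7.3] q1,7 [-0.79  1.1 ]
shift cm [ 0.01 -0.08 -0.06] dist 1 roll 0.0
```

```bash
python3 -m crank '{"linear":[[0,0,0],[0,0,0],[0,0,0],[0,0,0],[-1,0,0],[-4,0,0],[-8,0,0],[-12,0,0],[-16,0,0],[-16,0,0],[-16,8,0],[-16,8,0]],"roll":[0,0,0,0,0,0,0,0,0,0,0,0],"gripper":[82,82,82,82,82,82,82,82,82,82,82,82]}'; python3 wl.py w13; python3 plan.py 400 500 250 77; python3 - <<'E'
from h import *
from cell import r
for n in ["scene","side"]:
    p,d=r.grab_frame(n); cv2.imwrite(f"pics/{n}1.png",p[:,:,::-1]); P=cloud(r.camera_model(n),d)
    for nm,x,y,rad,lo,hi in [("cap",476,163,32,66,80),("choke",578,229,38,38,47),("tr",495,247,40,49,60),("hs",561,145,40,44,56),("scap",610,-198,25,36,50),("schoke",595,-320,30,12,30)]:
        m=(np.hypot(P[...,0]-x,P[...,1]-y)<rad)&(P[...,2]>lo)&(P[...,2]<hi)
        if m.sum()>5: q=P[m]; print(n,nm,m.sum(),"ztop",np.round(np.percentile(q[:,2],[50,95])),cv2.minAreaRect(q[:,:2].astype(np.float32)))
        else: print(n,nm,m.sum())
E
```

```text
time: 23.5
tcp_pos: [500.3, 245.5, 199.2]
tool_rot: [0.552, -0.443, 0.551, 0.442]
wrist_force: [-1.0, 1.0, -0.7]
opening: 70.0
q [-0.95  0.22  0.48  1.73 -0.11  1.21  0.9 ]
t 23.55 tcp [492.6 248.5 198.1] az 77.8 open 70.1 F [-0.   3.2 -1. ] q1,7 [-0.96  0.9 ]
shift cm [-5.13 14.39 22.62] dist 273 roll 0.8
scene cap 196 ztop [73. 75.] ((478.35284423828125, 163.2730712890625), (39.54052734375, 40.52370834350586), 17.769973754882812)
scene choke 309 ztop [44. 46.] ((579.4862060546875, 228.02508544921875), (53.992977142333984, 57.62239074707031), 85.57644653320312)
scene tr 177 ztop [54. 56.] ((495.36639404296875, 243.23463439941406), (35.76271057128906, 54.04230880737305), 74.09651947021484)
scene hs 199 ztop [49. 51.] ((561.96142578125, 146.24119567871094), (25.00210189819336, 58.09373474121094), 76.3034896850586)
scene scap 227 ztop [41. 43.] ((611.5927124023438, -200.21243286132812), (25.09018325805664, 27.855871200561523), 39.19260025024414)
scene schoke 524 ztop [19. 21.] ((596.1513061523438, -322.1493225097656), (40.8627815246582, 39.22465896606445), 64.0699691772461)
side cap 204 ztop [72. 75.] ((476.22332763671875, 165.77085876464844), (39.62376403808594, 39.09661102294922), 38.7249755859375)
side choke 343 ztop [43. 45.] ((576.8519897460938, 231.95640563964844), (56.814273834228516, 54.6611328125), 75.9884262084961)
side tr 228 ztop [53. 55.] ((495.6871643066406, 252.45997619628906), (34.97900390625, 50.65384292602539), 77.71897888183594)
side hs 133 ztop [48. 50.] ((560.6430053710938, 149.1431884765625), (24.146522521972656, 56.73496627807617), 75.47769927978516)
side scap 38 ztop [40. 42.] ((614.1856079101562, -194.46392822265625), (17.27219009399414, 26.65433692932129), 6.124326229095459)
side schoke 0
```

View pics/w13.png

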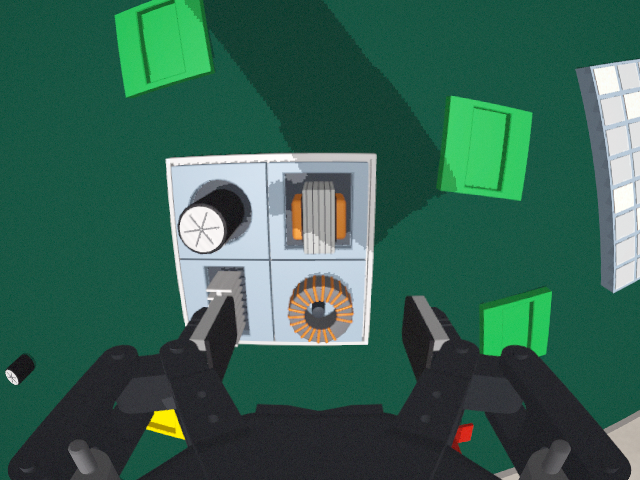

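View pics/scene1.png

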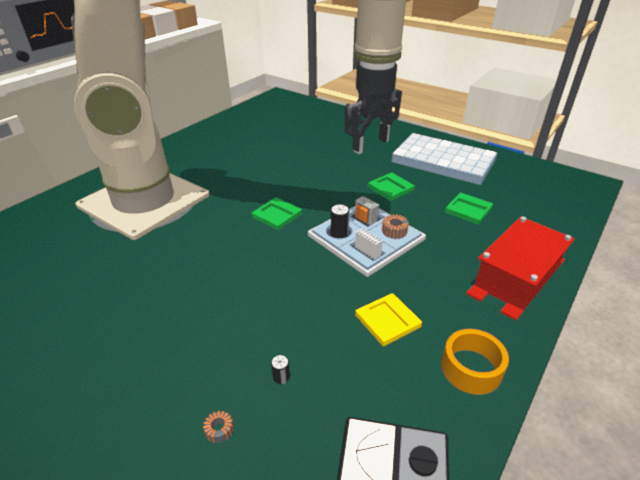

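All four parts are seated. The scene view shows the filled tray at (367,236), and the small cap (281,369) and small choke (218,426) haven't moved. The gripper is clear, so I'm handing in.

```bash
python3 -c "
from cell import r
print(r.hand_in())"
```

```text
the job is handed in; nothing more can be done
None
```

The transformer, heat sink, bigger capacitor and bigger choke are each in their own tray nests. I handed the job in at about 24 s of the 109 s allowed; no verdict comes back. I lowered each part until the wrist force showed it was on the nest (7–18 N), then released it there.

- **Height:** in the scene and side views the tops read about 73, 44, 54 and 49 mm (capacitor, choke, transformer, heat sink). Fully down would be 72, 43, 53 and 49 mm.
- **Position and tilt:** at release, each part's gripper position was within about 2 mm of my estimated nest centre. The pictures show all four upright and the post inside the choke's hole.
- **Camera disagreement:** the scene and side views differ by 2–4 mm in y for three of the parts. For the transformer they differ by 9 mm, because its coil is partly hidden in each view. All of this is within the tolerance.
- **Look-alikes:** the smaller capacitor and choke show at the same pixels in the scene view as at the start. The side view's final check only partly saw the small capacitor and found no depth points on the small choke. Nothing was gripped near either one.

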